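# Hold the tea box divider for screwing

## Task

Lift the lid of the wooden tea box fully open until it rests on its stop by itself. Then slide the loose white divider that stands inside the box against the sprung plate and keep it pressed there, squarely and standing flat on the box floor, with a steady push of about 8 N (the plate sunk about one centimetre), so that I can screw it fast. Finish while still holding it pressed; never press harder than 20 N, and leave the other things on the worktop where they are.

Things in the scene. Friction and masses are not known exactly. Their poses are not given: they have to be found in the camera images.
- tea_box: open wooden box fixed to the worktop, 150 (x) x 286 (y) x 70 (z) mm outside, walls and floor 8 mm thick. Origin: centre of its underside; x points to the hinged (far) long side, y along the box to the end where the sprung plate is, z up. It is covered by the lid at the start. It stands yawed by up to 0.25 rad.
- lid_travel (a joint): lid angle in rad: 0 closed, grows as its front edge is lifted, 1.8 is its stop (past upright, where it rests by its own weight; below about 1.55 it falls shut). The lid is a 154 x 290 x 10 mm wooden board of 250 g hinged on the far long rim of the box.
- lid_handle (a point): centre of the brass handle bar of the lid: round bar of 10 mm diameter, 90 mm long, parallel to the front (near) edge of the lid and standing 38 mm out of it (33 mm free gap between bar and lid); 75 mm above the worktop when closed. Posts at both ends of the bar. Distance from the hinge axis 192 mm. It turns with the lid.
- lid_hinge (a point): middle of the lid's hinge axis (parallel to the box's y), 70 mm above the worktop, on the far long rim; the underside of the lid lies in the plane of this axis and the bar's centre is 5 mm above that plane.
- divider_mid (a point): middle of the upright board of the loose white divider (180 g), 29 mm above its underside. Board 124 (x) x 16 (y) x 40 (z) mm on a foot 116 mm wide, 6 mm high, reaching 30 mm behind (-y) and 20 mm ahead (+y) of the board; the foot passes under the sprung plate, the board's face meets it. Stands on the box floor, up to 0.15 rad askew, 70 mm or more free behind the board, 60 before the plate
- plate_travel (a joint): travel of the sprung plate in m: 0 at rest, grows as it is pushed towards the end wall (box +y), 0.022 is the hard end. The springs push back with 2 N at 0 and 600 N/m more: 0.005 is 5 N, 0.010 is 8 N, 0.015 is 11 N.
- plate: board of the sprung plate: dark wood with a green front face that looks to box -y, 110 mm wide, 10 mm thick, 32 mm high (from 18 to 50 mm above the worktop). Origin: centre of the front face, 92 mm along box y from the box's origin at rest; moves with the plate. 33 mm deep free space behind it for its springs.
- mug: bystander: white cup with handle, 64x91x51 mm, origin at its underside
- timer: bystander: red and cream kitchen timer, 62 mm wide, 50 mm high, origin at its underside
- tub: bystander: pink pot, 72 mm wide, 71 mm high, origin at its underside
- honey_jar: bystander: glass jar with yellow lid, 59 mm wide, 90 mm high, origin at its underside
- salt: bystander: salt shaker with grey cap, 44 mm wide, 90 mm high, origin at its underside
- screwdriver: bystander: screwdriver, 170 mm long, lying near the front edge of the worktop
- divider_tab (a point): middle of the finger tab on top of the divider's board: 34 mm wide (x), 16 mm thick (y), its top 58 mm above the divider's underside, 18 mm of it above the board's top edge. Pushed low (lower half of the board) the divider slides upright; pushed loosely at the tab it may tip forward.

How it is judged (in metres and radians):
On the way:
1. the lid rests open on its stop, nobody touching it (value of joint lid_travel above 1.72 rad and contact force between each of the arm, the fingers and lid below 0.1 N), for 0.3 s.
At the end, for the whole second after the job is handed in: Lid resting on its stop (over 1.72 rad). Fingers keep the divider pressed on the sprung plate with a steady 5 to 11 N through the last second, plate and divider at rest; divider square to the box and upright within 0.06 rad, lifted less than 5 mm off the box floor (value of joint lid_travel above 1.72 rad and contact force between divider and plate between 5 and 11 N and value of joint plate_travel above 0.004 m and velocity of joint plate_travel between -0.005 and 0.005 m/s and contact force between the fingers and divider above 3 N and angle between the y axis of divider and the y axis of tea_box, either way round below 0.06 rad and angle between divider's own z axis and vertical below 0.06 rad and z of divider_mid in the frame of tea_box below 0.042 m and linear speed of divider below 0.01 m/s); the arm keeps its last pose, push and grip.
It fails at once if the divider or the gripper pressed the plate with more than 20 N (contact force between any of divider, the fingers and plate above 20 N).
It fails at once if a bystander was pushed more than 3 cm away (distance of any of mug, timer, tub, honey_jar, salt, screwdriver from where it was at the start of the episode above 0.03 m).
It also fails if it takes over 59 s, if anything falls off the work surface, if the arm or the gripper's body presses on something with over 40 N, if the wrist force passes 120 N, or if a joint passes its speed limit or range.

## Robot

A 6-joint arm with a two-finger parallel gripper is mounted at the origin on a cart in front of the work surface, level with it; the furniture and walls round the work are solid. World frame = base frame: x ahead of the robot, y to its left, z up, the work surface at z = 0. Lengths are in m, angles in degrees, forces in N, time in s.
With the tool pointing down it reaches from about 0.3 to 0.75 m from the base axis. Payload 8.5 kg.
Tool frame: the origin (TCP) lies between the finger pads; the fingertips stand 17 mm ahead of it and the grasp point (between the pads) lies 2 mm behind it; z points along the fingers, y is the direction in which the jaws open and shut (so a half turn about z gives the same grasp; the last joint's range is limited). The gripper opens to 85 mm and grips with 20 to 120 N. Pads are 22 mm wide; open, the fingers measure 114 mm over their backs; the gripper's body (76 mm by 85 mm) begins 54 mm behind the grasp point. The pads swing forward as they close: fully open they stand 13 mm farther back than shut.
Start: joints at [-85.617, 21.807, 74.336, -0, 83.858, -12.336], TCP at [0.158, -0.527, 0.22] pointing down, gripper open.
Joint ranges: [-178.18, 178.18], [-50.72, 133.34], [12.68, 142.11], [-81.47, 261.47], [9.98, 163.14], [-165.26, 165.26]. Speed limits (degrees/s): [136.94, 136.94, 180, 180, 180, 180].

## Interface

Orientations are given as a 3x3 rotation matrix whose columns are the frame's x, y, z axes.
In Python, from rig import readout, eyes, env gives the robot as it stands.
- The arm moves only by the tool arm_command, never from a script. Its argument "rows" is text: rows parted by semicolons, each of 7 numbers parted by spaces: the closure, from 0 (fully open) to 1 (shut), then the shift along the tool's x, y, z in mm, then the turn, a rotation vector about the tool's x, y, z in degrees. In form: grip dx dy dz rx ry rz; .... A call has 1 to 5 rows; each row shifts and turns the commanded pose from where the row before left it, along the tool's axes as they then stand; what a row does not reach is not made up. A row lasts 1/12 s, in which the tool goes at most 41.7 mm and 7.16 degrees, less where a joint would pass 70% of its speed; a pose out of reach is approached as far as the arm can. A call with a gripper value outside its range is refused whole. The fingers move at their own pace and stop on an object; "squeeze" is the grip in N (left out, the last holds). Time passes only in rows, so rows that do not move let the fingers close. It gives the time, the measured TCP pose, the force and the opening at its end, in the units of the state.
- readout.observe(): the state, without advancing time (a new reading comes with each control period).
- eyes.get_image(name): name is "scene" or "top" or "wrist"; returns the picture (420x560x3 uint8, red, green, blue); there is no depth.
- eyes.camera_model(name): a dict with "mtx" (3x3 intrinsics, pixels), "view" (4x4, takes a point from world to camera coordinates). Camera axes: x right, y up, looking along -z (the intrinsics and any distortion apply to the point x, -y, -z); pixel columns grow to the right and rows downward; lengths in m; the calibration is good to about 2 mm. A picture is of the moment at which its call begins: read the wrist's pose just before it. camera_model takes no time and is no camera call; for the wrist camera it gives the pose at the moment of the call.
- env.close_job(): hands the job in, once; it reports no verdict.
The state is a dict: "time_s": time; "q": joint angles; "qvel": joint speeds; "joint_efforts": joint torques, N m; "position": TCP position; "tool_rot": TCP orientation; "ft_force": force on the tool from outside, world axes, zero at the start; "wrist_torque": the same for the moment, N m; "grip_width": finger opening in m.
Only numpy, scipy, OpenCV 4.12 (cv2) and the standard library are available. Lean on these libraries where they do the work, as an engineer would, in place of code of your own. Each camera call takes 0.05 s, during which the arm holds its last target. There are 200 camera calls.

## Working session

There is one attempt and no reset: what is moved stays moved. The work goes in short steps, Python scripts to look and compute and a tool call to move; the robot and the scene stay as the last step left them, time stands still between calls to the robot, and variables do not carry over. Pictures are saved under pics/ and viewed, about 8 in all and at most 12, crops included, and the job is handed in when it is done.

Besides the shell and the picture viewer there is one more tool, called after "Request:" as a command line: name --argument value ..., lists and objects as JSON in quotes. arm_command: Moves the arm, as the interface text tells. Its arguments: {"type":"object","properties":{"rows":{"type":"string"},"squeeze":{"type":"number"}},"required":["rows"]}

```bash
mkdir -p pics; ls; python3 - <<'E'
from rig import readout, eyes
import cv2, numpy as np
print(readout.observe())
ims=[eyes.get_image(n) for n in("top","scene")]
for n,i in zip(("top","scene"),ims):
    cv2.imwrite(f"pics/{n}0.png",i[:,:,::-1]); m=eyes.camera_model(n); print(n,m)
E
```

```text
pics
{'time_s': 0.0, 'q': array([-8.56203132e+01,  2.18426578e+01,  7.43850688e+01, -4.35796471e-04,
        8.38579429e+01, -1.23362530e+01]), 'qvel': array([-0.01187646,  0.0245394 ,  0.04890406, -0.00236957,  0.00667196,
        0.04211601]), 'joint_efforts': array([ 8.31669568e-04, -4.48458874e+01, -2.31274974e+01, -1.15304128e-04,
        4.66117592e-03, -1.26463328e-05]), 'position': array([ 0.15816221, -0.52644672,  0.21959431]), 'tool_rot': array([[ 9.57742296e-01,  2.87627674e-01, -1.21723250e-04],
       [ 2.87627530e-01, -9.57741188e-01,  1.49027150e-03],
       [ 3.12063956e-04, -1.46230701e-03, -9.99998882e-01]]), 'ft_force': array([0.3360283 , 0.58233265, 0.13581555]), 'wrist_torque': array([-0.04709838,  0.01767258,  0.03310214]), 'grip_width': 0.08534706722890707}
top {'mtx': array([[494.25264308,   0.        , 281.86155827],
       [  0.        , 494.25264308, 217.03420101],
       [  0.        ,   0.        ,   1.        ]]), 'view': array([[-0.05412701, -0.99853287, -0.00154113, -0.04785598],
       [ 0.97739095, -0.05329678,  0.20461276, -0.5382509 ],
       [-0.2043947 ,  0.0095688 ,  0.97884179, -1.49133178],
       [ 0.        ,  0.        ,  0.        ,  1.        ]])}
scene {'mtx': array([[456.23221579,   0.        , 280.76745164],
       [  0.        , 456.23221579, 207.89302562],
       [  0.        ,   0.        ,   1.        ]]), 'view': array([[-8.80844770e-01, -4.73404917e-01,  5.25687605e-04,
         4.42249447e-01],
       [ 3.31056734e-01, -6.15188925e-01,  7.15502639e-01,
        -2.84416157e-01],
       [-3.38399070e-01,  6.30420789e-01,  6.98609832e-01,
        -9.64256048e-01],
       [ 0.00000000e+00,  0.00000000e+00,  0.00000000e+00,
         1.00000000e+00]])}
```

View pics/top0.png

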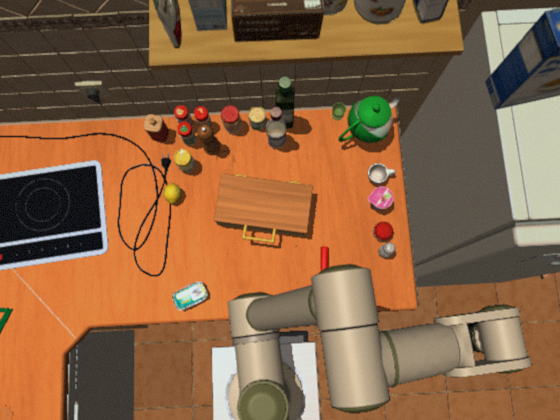

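View pics/scene0.png

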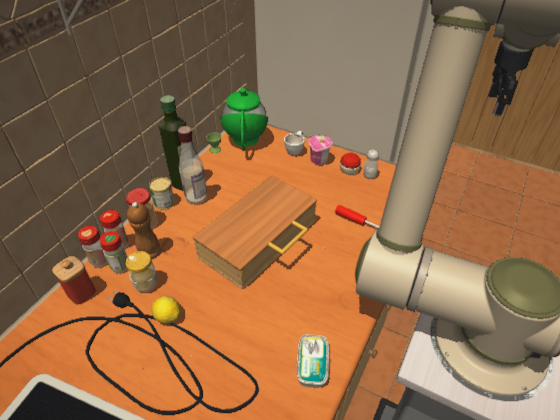

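```bash
python3 - <<'E'
import cv2
i=cv2.imread("pics/top0.png")[160:260,200:335]
cv2.imwrite("pics/crop1.png",cv2.resize(i,None,fx=5.9,fy=5.9,interpolation=cv2.INTER_CUBIC))
E
```

```text
(no output)
```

View pics/crop1.png

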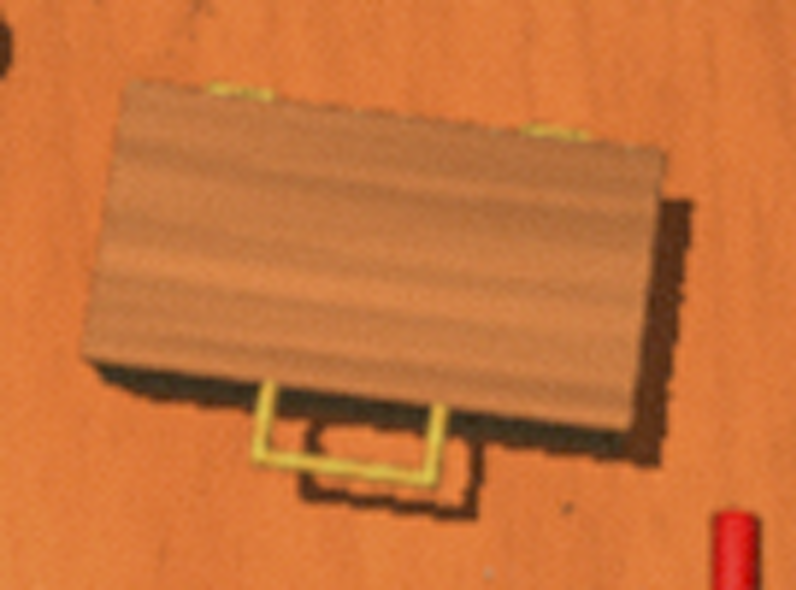

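```bash
cat > h.py <<'E'
import numpy as np
from rig import readout, eyes
def ray(m,uv,z):
    "pixels -> world points on plane z"
    K,V=m["mtx"],m["view"]; R,t=V[:3,:3],V[:3,3]; o=-R.T@t
    uv=np.atleast_2d(uv).astype(float)
    d=np.c_[(uv[:,0]-K[0,2])/K[0,0],-(uv[:,1]-K[1,2])/K[1,1],-np.ones(len(uv))]@R
    return o+d*((z-o[2])/d[:,2])[:,None]
def proj(m,P):
    p=np.atleast_2d(P)@m["view"][:3,:3].T+m["view"][:3,3]
    return np.c_[m["mtx"][0,2]+m["mtx"][0,0]*p[:,0]/-p[:,2],m["mtx"][1,2]-m["mtx"][1,1]*p[:,1]/-p[:,2]]
E
python3 - <<'E'
from h import *
m=eyes.camera_model("top")
c=np.array([[122,80],[664,150],[630,430],[85,357]])/5.9+[200,160]
p=ray(m,c,.08);print(p.round(4)); print(np.linalg.norm(np.roll(p,-1,0)-p,axis=1))
d=p[0]-p[1];print("yaw far",np.degrees(np.arctan2(-d[0],d[1])));d=p[3]-p[2];print("yaw near",np.degrees(np.arctan2(-d[0],d[1])))
d=p[:2].mean(0)-p[2:].mean(0);print("yaw x",np.degrees(np.arctan2(d[1],d[0]))); print("ctr",p.mean(0))
h=ray(m,np.array([[258,460],[432,480]])/5.9+[200,160],.075);print(h,h.mean(0),np.linalg.norm(h[0]-h[1]))
b=ray(m,np.array([[735,515]])/5.9+[200,160],.015);print("screwdriver",b)
w=eyes.camera_model("wrist");o=readout.observe();V=w["view"];print("wristcam in tool",o["tool_rot"].T@(-V[:3,:3].T@V[:3,3]-o["position"]), (V[:3,:3]@o["tool_rot"]).round(2))
print(w["mtx"])
E
```

```text
[[ 0.6794  0.1074  0.08  ]
 [ 0.6252 -0.1778  0.08  ]
 [ 0.4762 -0.1502  0.08  ]
 [ 0.5302  0.131   0.08  ]]
[0.29031999 0.1515631  0.28631042 0.15107052]
yaw far -10.75732475650651
yaw near -10.87006030621037
yaw x -9.748024004860358
ctr [ 0.57772668 -0.0224136   0.08      ]
[[ 0.47176621  0.04336001  0.075     ]
 [ 0.45636817 -0.04631272  0.075     ]] [ 0.46406719 -0.00147636  0.075     ] 0.09098515416075509
screwdriver [[ 0.43804082 -0.20741869  0.015     ]]
wristcam in tool [ 7.89825657e-02 -3.73864410e-05 -1.53610109e-01] [[-0.    1.   -0.  ]
 [ 0.95  0.    0.31]
 [ 0.31 -0.   -0.95]]
[[310.5232281    0.         278.95367285]
 [  0.         310.5232281  208.15964582]
 [  0.           0.           1.        ]]
```

Request:
arm_command --rows "0.6 0 0 0 0 0 -6.98; 0.6 0 0 0 0 0 -6.98; 0.6 0 0 0 0 0 -6.98; 0.6 0 0 0 0 0 -6.98; 0.6 0 0 0 0 0 -6.98"

```text
time_s: 0.52
position: [0.1582, -0.5265, 0.2198]
tool_rot: [[0.616, 0.788, -0.0], [0.788, -0.616, 0.001], [0.001, -0.001, -1.0]]
ft_force: [-0.0, -0.5, -0.1]
grip_width: 0.0343
```

Request:
arm_command --rows "0.6 0 0 0 0 0 -6.98; 0.6 0 0 0 0 0 -6.98; 0.6 0 0 0 0 0 -6.98; 0.6 0 0 0 0 0 -6.98; 0.6 0 0 0 0 0 0"

```text
time_s: 0.93
position: [0.1582, -0.5266, 0.2199]
tool_rot: [[0.177, 0.984, -0.0], [0.984, -0.177, 0.001], [0.001, -0.0, -1.0]]
ft_force: [-0.0, 0.0, -0.1]
grip_width: 0.034
```

Request:
arm_command --rows "0.6 28 10 0 0 0 0; 0.6 28 10 0 0 0 0; 0.6 28 10 0 0 0 0; 0.6 28 10 0 0 0 0; 0.6 28 10 0 0 0 0"

```text
time_s: 1.35
position: [0.2332, -0.3967, 0.22]
tool_rot: [[0.186, 0.983, -0.0], [0.983, -0.186, 0.0], [0.0, -0.0, -1.0]]
ft_force: [1.1, -0.2, 0.1]
grip_width: 0.0343
```

Request:
arm_command --rows "0.6 28 10 0 0 0 0; 0.6 28 10 0 0 0 0; 0.6 28 10 0 0 0 0; 0.6 28 10 0 0 0 0; 0.6 28 10 0 0 0 0"

```text
time_s: 1.77
position: [0.3078, -0.2681, 0.2202]
tool_rot: [[0.186, 0.983, -0.0], [0.983, -0.186, 0.0], [0.0, -0.0, -1.0]]
ft_force: [0.9, -1.1, 0.3]
grip_width: 0.0342
```

Request:
arm_command --rows "0.6 28 10 0 0 0 0; 0.6 28 10 0 0 0 0; 0.6 28 10 0 0 0 0; 0.6 28 10 0 0 0 0; 0.6 28 10 0 0 0 0"

```text
time_s: 2.18
position: [0.3824, -0.1395, 0.2202]
tool_rot: [[0.186, 0.983, -0.0], [0.983, -0.186, 0.0], [0.0, -0.0, -1.0]]
ft_force: [0.3, -0.5, 0.3]
grip_width: 0.0339
```

Request:
arm_command --rows "0.6 30 11 10 0 0 0; 0.6 30 11 15 0 0 0; 0.6 30 11 15 0 0 0; 0.6 30 11 10 0 0 0; 0.6 25 9 5 0 0 0"

```text
time_s: 2.6
position: [0.4605, -0.0059, 0.1638]
tool_rot: [[0.185, 0.983, -0.002], [0.983, -0.185, 0.001], [0.0, -0.002, -1.0]]
ft_force: [0.4, -0.4, 0.2]
grip_width: 0.0343
```

Request:
arm_command --rows "0.6 0 0 0 0 0 0; 0.6 0 0 0 0 0 0"

```text
time_s: 2.77
position: [0.4604, -0.0071, 0.1647]
tool_rot: [[0.182, 0.983, -0.001], [0.983, -0.182, 0.0], [-0.0, -0.001, -1.0]]
ft_force: [0.6, 0.1, -0.2]
grip_width: 0.0342
```

```bash
python3 - <<'E'
from h import *
import cv2
o=readout.observe();m=eyes.camera_model("wrist");i=eyes.get_image("wrist")
cv2.imwrite("pics/w1.png",i[:,:,::-1])
np.savez("w1.npz",view=m["view"],mtx=m["mtx"]); print(o["position"],o["ft_force"])
hsv=cv2.cvtColor(i,cv2.COLOR_RGB2HSV)
print(proj(m,[[.4640,-.0015,.075],[.4718,.0434,.075],[.4564,-.0463,.075]]))
E
```

```text
[ 0.46042902 -0.0070713   0.16473942] [ 0.62585341  0.08454813 -0.23396533]
[[281.33612936 201.43520739]
 [280.79476568 144.89631442]
 [282.02836857 251.9384721 ]]
```

View pics/w1.png

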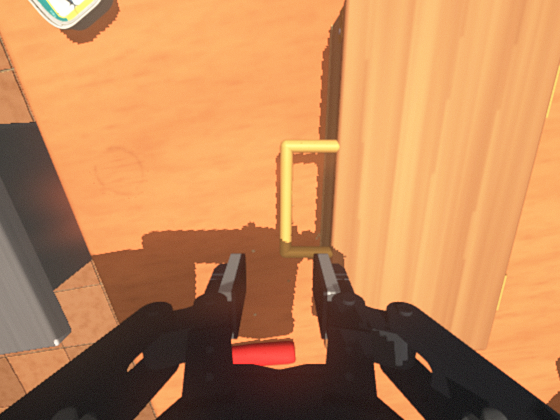

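Request:
arm_command --rows "0.6 6 6 10 0 0 0; 0.6 0 0 20 0 0 0; 0.6 0 0 20 0 0 0; 0.6 0 0 20 0 0 0; 0.6 0 0 15 0 0 0"

```text
time_s: 3.23
position: [0.467, -0.0038, 0.0786]
tool_rot: [[0.185, 0.983, -0.001], [0.983, -0.185, 0.0], [0.0, -0.001, -1.0]]
ft_force: [0.2, 0.2, 0.3]
grip_width: 0.0342
```

Request:
arm_command --rows "0.6 0 0 5 0 0 0; 0.7 0 0 0 0 0 0; 0.8 0 0 0 0 0 0; 0.9 0 0 0 0 0 0; 1 0 0 0 0 0 0" --squeeze 20

```text
time_s: 3.65
position: [0.4679, -0.0034, 0.0761]
tool_rot: [[0.182, 0.983, 0.002], [0.983, -0.182, -0.0], [-0.0, 0.002, -1.0]]
ft_force: [0.7, 0.4, -0.5]
grip_width: 0.0004
```

Request:
arm_command --rows "1 0 0 0 0 0 0; 1 0 0 0 0 0 0"

```text
time_s: 3.82
position: [0.4676, -0.0032, 0.0757]
tool_rot: [[0.182, 0.983, 0.001], [0.983, -0.182, -0.0], [-0.0, 0.001, -1.0]]
ft_force: [0.5, 0.6, -0.5]
grip_width: 0.0002
```

```bash
python3 - <<'E'
from h import *
import cv2
a=eyes.get_image("wrist")[120:400,140:440];b=eyes.get_image("scene")[160:300,200:350]
cv2.imwrite("pics/w2.png",np.hstack([cv2.resize(a,(400,373)),cv2.resize(b,(400,373),interpolation=cv2.INTER_CUBIC)])[:,:,::-1])
E
```

```text
(no output)
```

View pics/w2.png

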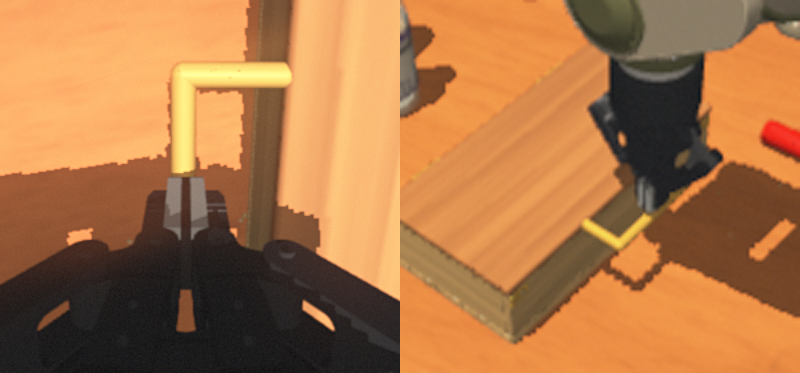

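Request:
arm_command --rows "1 0 0 -8 0 0 0; 1 0 1 -8 0 0 0; 1 0 1 -8 0 0 0; 1 0 1 -8 0 0 0; 1 0 1 -8 0 0 0"

```text
time_s: 4.33
position: [0.4716, -0.0039, 0.1164]
tool_rot: [[0.182, 0.983, 0.001], [0.983, -0.182, -0.0], [-0.0, 0.001, -1.0]]
ft_force: [-0.1, 0.2, 0.7]
grip_width: -0.0004
```

```bash
python3 - <<'E'
from h import *
import cv2
print(readout.observe())
a=eyes.get_image("wrist")[120:400,140:440];b=eyes.get_image("scene")[160:300,200:350]
cv2.imwrite("pics/w3.png",np.hstack([cv2.resize(a,(400,373)),cv2.resize(b,(400,373),interpolation=cv2.INTER_CUBIC)])[:,:,::-1])
E
```

```text
{'time_s': 4.3333, 'q': array([-1.49042071e+01,  2.04987430e+01,  9.58896571e+01, -1.10116833e-04,
        6.35620299e+01, -4.44683420e+00]), 'qvel': array([ 0.11801234, -6.5040934 , -9.40076111,  0.03851461, 15.86759224,
        0.06835023]), 'joint_efforts': array([ 4.27260660e-03, -3.81354225e+01, -1.79117239e+01, -3.21852312e-04,
       -3.58521491e-01, -2.58983433e-03]), 'position': array([ 0.47163999, -0.00394061,  0.11640888]), 'tool_rot': array([[ 1.81503138e-01,  9.83390010e-01,  8.35609501e-04],
       [ 9.83390363e-01, -1.81503012e-01, -2.24185013e-04],
       [-6.87956611e-05,  8.62420614e-04, -9.99999626e-01]]), 'ft_force': array([-0.13616458,  0.21099614,  0.68144597]), 'wrist_torque': array([-0.00313287, -0.03972876,  0.01697736]), 'grip_width': -0.0004035872442070182}
```

View pics/w3.png

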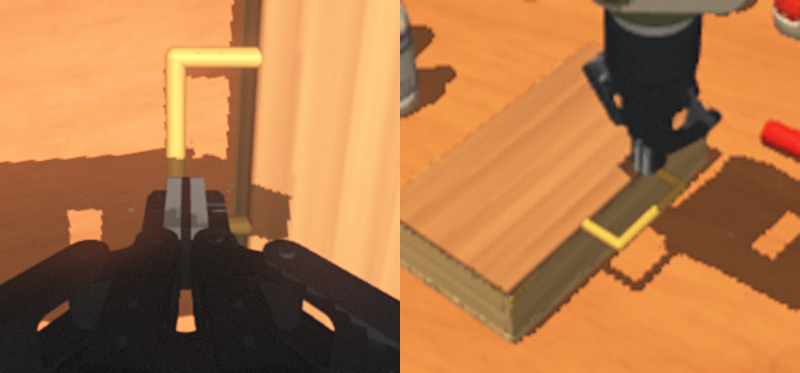

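```bash
python3 - <<'E'
from h import *
s=eyes.camera_model("scene");t=eyes.camera_model("top");w=np.load("w1.npz")
for z in (.03,.045,.06,.075):
    print(z,ray(s,[282.5,252],z).round(4),ray(t,[243.7,238],z).round(4),ray(w,[287,145],z).round(4),"far end w",ray(w,[287,247],z).round(4))
E
```

```text
0.03 [[0.4917 0.0105 0.03  ]] [[0.4793 0.0466 0.03  ]] [[0.4767 0.0373 0.03  ]] far end w [[ 0.4588 -0.0633  0.03  ]]
0.045 [[0.4858 0.0217 0.045 ]] [[0.4767 0.0456 0.045 ]] [[0.4766 0.039  0.045 ]] far end w [[ 0.4597 -0.0564  0.045 ]]
0.06 [[0.4798 0.0329 0.06  ]] [[0.4742 0.0445 0.06  ]] [[0.4766 0.0407 0.06  ]] far end w [[ 0.4606 -0.0494  0.06  ]]
0.075 [[0.4739 0.0441 0.075 ]] [[0.4717 0.0435 0.075 ]] [[0.4765 0.0424 0.075 ]] far end w [[ 0.4614 -0.0425  0.075 ]]
```

```bash
python3 - <<'E'
from h import *
s=eyes.camera_model("scene");w=eyes.camera_model("wrist")
f=lambda p:((proj(s,p)-[200,160])/.375+[400,0]).round()
for P in ([.4676,-.0032,.0757],[.4716,-.0039,.1164]):
    for d in (-17,-5,0,5,10,17): print(d,f([P[0],P[1],P[2]-d/1000]))
print("bar",f([[.465,-.0015,.075],[.457,-.046,.075]]))
o=readout.observe()["position"]
for d in (-20,0,10,17):print(d,((proj(w,o-[0,0,d/1000])-[140,120])/.75).round())
E
```

```text
-17 [[652. 198.]]
-5 [[652. 207.]]
0 [[652. 211.]]
5 [[651. 215.]]
10 [[651. 219.]]
17 [[651. 224.]]
-17 [[649. 164.]]
-5 [[649. 173.]]
0 [[649. 177.]]
5 [[649. 181.]]
10 [[649. 185.]]
17 [[648. 191.]]
bar [[653. 214.]
 [684. 185.]]
-20 [[184. 210.]]
0 [[184. 185.]]
10 [[184. 175.]]
17 [[184. 168.]]
```

Request:
arm_command --rows "0.6 0 -4 0 0 0 0; 0.6 0 0 0 0 0 0; 0.6 0 0 0 0 0 0; 0.6 0 0 15 0 0 0; 0.6 0 0 20 0 0 0"

```text
time_s: 4.85
position: [0.4682, -0.0034, 0.0806]
tool_rot: [[0.182, 0.983, 0.003], [0.983, -0.182, -0.001], [-0.0, 0.003, -1.0]]
ft_force: [0.9, -0.4, -0.9]
grip_width: 0.0341
```

Request:
arm_command --rows "0.6 0 0 15 0 0 0; 0.6 0 0 10 0 0 0; 0.6 0 0 4 0 0 0; 0.6 0 0 0 0 0 0; 0.7 0 0 0 0 0 0"

```text
time_s: 5.27
position: [0.4676, -0.0032, 0.0514]
tool_rot: [[0.182, 0.983, 0.0], [0.983, -0.182, 0.0], [0.0, 0.0, -1.0]]
ft_force: [-0.1, 0.1, -0.5]
grip_width: 0.0258
```

Request:
arm_command --rows "0.8 0 0 0 0 0 0; 0.9 0 0 0 0 0 0; 1 0 0 0 0 0 0; 1 0 0 0 0 0 0; 1 0 0 0 0 0 0"

```text
time_s: 5.68
position: [0.4666, -0.003, 0.0517]
tool_rot: [[0.181, 0.983, -0.001], [0.983, -0.181, 0.0], [-0.0, -0.001, -1.0]]
ft_force: [-5.8, 0.6, 6.8]
grip_width: 0.0089
```

```bash
python3 -c "
import numpy as np
p=np.radians(1.5+np.r_[0,2,5,9,np.linspace(14,90,16),94,97,99,100,100]);y=(-192*np.cos(p)).round(1);z=(-192*np.sin(p)).round(1)
for i,(a,b) in enumerate(zip(np.diff(y),np.diff(z))):print('1 0 %.1f %.1f 0 0 0;'%(a,b),end=' ' if (i+1)%5 else '\n')"
```

```text
1 0 0.3 -6.7 0 0 0; 1 0 0.8 -10.0 0 0 0; 1 0 2.0 -13.3 0 0 0; 1 0 3.8 -16.3 0 0 0; 1 0 5.2 -16.1 0 0 0;
1 0 6.7 -15.7 0 0 0; 1 0 8.0 -14.9 0 0 0; 1 0 9.3 -14.2 0 0 0; 1 0 10.5 -13.3 0 0 0; 1 0 11.7 -12.4 0 0 0;
1 0 12.7 -11.2 0 0 0; 1 0 13.6 -10.1 0 0 0; 1 0 14.5 -8.9 0 0 0; 1 0 15.2 -7.5 0 0 0; 1 0 15.8 -6.2 0 0 0;
1 0 16.3 -4.7 0 0 0; 1 0 16.7 -3.3 0 0 0; 1 0 16.9 -1.8 0 0 0; 1 0 16.9 -0.3 0 0 0; 1 0 13.4 0.8 0 0 0;
1 0 10.0 1.2 0 0 0; 1 0 6.6 1.1 0 0 0; 1 0 3.3 0.7 0 0 0; 1 0 0.0 0.0 0 0 0;
```

Request:
arm_command --rows "1 0 0.3 -6.7 0 0 0; 1 0 0.8 -10.0 0 0 0; 1 0 2.0 -13.3 0 0 0; 1 0 3.8 -16.3 0 0 0; 1 0 5.2 -16.1 0 0 0"

```text
time_s: 6.1
position: [0.478, -0.0052, 0.1144]
tool_rot: [[0.181, 0.983, -0.003], [0.983, -0.181, 0.0], [-0.0, -0.003, -1.0]]
ft_force: [-3.6, -2.0, -2.0]
grip_width: 0.009
```

Request:
arm_command --rows "1 0 6.7 -15.7 0 0 0; 1 0 8.0 -14.9 0 0 0; 1 0 9.3 -14.2 0 0 0; 1 0 10.5 -13.3 0 0 0; 1 0 11.7 -12.4 0 0 0"

```text
time_s: 6.52
position: [0.5219, -0.0135, 0.1861]
tool_rot: [[0.181, 0.983, -0.006], [0.983, -0.181, -0.0], [-0.001, -0.006, -1.0]]
ft_force: [-16.1, -0.6, 12.5]
grip_width: 0.0088
```

Request:
arm_command --rows "1 0 10.2 -12.7 0 0 0; 1 0 12.6 -11.1 0 0 0; 1 0 14.5 -8.9 0 0 0; 1 0 15.2 -7.5 0 0 0; 1 0 15.8 -6.2 0 0 0"

```text
time_s: 6.93
position: [0.5923, -0.0267, 0.2325]
tool_rot: [[0.182, 0.983, 0.001], [0.983, -0.182, -0.001], [-0.001, 0.001, -1.0]]
ft_force: [-3.8, -0.5, 5.0]
grip_width: 0.0087
```

Forces have dropped; continue over the top.

Request:
arm_command --rows "1 0 16.3 -5.2 0 0 0; 1 0 16.7 -3.8 0 0 0; 1 0 16.9 -1.8 0 0 0; 1 0 16.9 -0.3 0 0 0; 1 0 13.4 0.8 0 0 0"

```text
time_s: 7.35
position: [0.6718, -0.0415, 0.2421]
tool_rot: [[0.182, 0.983, 0.002], [0.983, -0.182, -0.001], [-0.001, 0.002, -1.0]]
ft_force: [-1.1, -3.1, -2.2]
grip_width: 0.0088
```

Request:
arm_command --rows "1 0 10.0 1.2 0 0 0; 1 0 6.6 1.1 0 0 0; 1 0 3.3 0.7 0 0 0; 1 0 0.0 0.0 0 0 0; 1 0 0.0 0.0 0 0 0"

```text
time_s: 7.77
position: [0.6905, -0.045, 0.2388]
tool_rot: [[0.182, 0.983, 0.002], [0.983, -0.182, -0.001], [-0.001, 0.002, -1.0]]
ft_force: [0.1, -5.5, 5.6]
grip_width: 0.0088
```

Request:
arm_command --rows "0.8 0 0 0 0 0 0; 0.5 0 0 0 0 0 0; 0.3 0 0 0 0 0 0; 0.3 0 0 -10 0 0 0; 0.3 0 0 -15 0 0 0"

```text
time_s: 8.18
position: [0.6897, -0.0437, 0.2613]
tool_rot: [[0.181, 0.983, -0.004], [0.983, -0.181, 0.001], [0.001, -0.004, -1.0]]
ft_force: [0.2, -0.7, 0.1]
grip_width: 0.0597
```

Request:
arm_command --rows "0.3 0 0 -15 0 0 0; 0.3 0 0 -15 0 0 0; 0.3 0 0 -15 0 0 0; 0.3 0 0 -10 0 0 0; 0.3 0 0 0 0 0 0"

```text
time_s: 8.6
position: [0.6906, -0.0439, 0.32]
tool_rot: [[0.181, 0.983, 0.004], [0.983, -0.181, -0.0], [0.0, 0.004, -1.0]]
ft_force: [0.1, 0.1, -0.8]
grip_width: 0.0601
```

Request:
arm_command --rows "0.3 0 -30 0 0 0 0; 0.3 0 -35 0 0 0 0; 0.3 0 -35 0 0 0 0; 0.3 0 -30 0 0 0 0; 0.3 0 0 0 0 0 0"

```text
time_s: 9.02
position: [0.5577, -0.0189, 0.318]
tool_rot: [[0.18, 0.984, -0.002], [0.984, -0.18, 0.001], [0.001, -0.003, -1.0]]
ft_force: [0.1, 0.2, 0.3]
grip_width: 0.0594
```

```bash
python3 - <<'E'
from h import *
import cv2
m=eyes.camera_model("wrist");o=readout.observe();i=eyes.get_image("wrist");b=eyes.get_image("scene")
cv2.imwrite("pics/w4.png",i[:,:,::-1]);cv2.imwrite("pics/s4.png",b[:,:,::-1])
np.savez("w4.npz",view=m["view"],mtx=m["mtx"],p=o["position"]); print(o["position"],o["ft_force"])
cv2.imwrite("pics/v4.png",np.hstack([i,cv2.resize(b[100:310,150:390],(480,420))])[:,::1,::-1][:, :][:,:,:] if 0 else cv2.resize(np.hstack([i,cv2.resize(b[100:310,150:390],(480,420))])[:,:,::-1],(800,323)))
E
```

```text
[ 0.55769449 -0.01890103  0.31796608] [0.14954496 0.19771422 0.34484807]
```

View pics/v4.png

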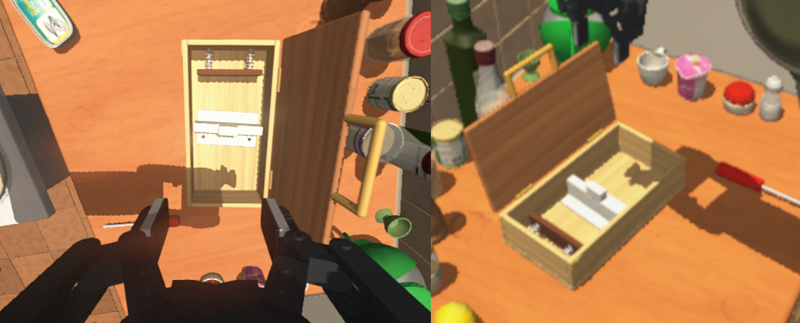

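```bash
python3 - <<'E'
import cv2
i=cv2.imread("pics/w4.png")[45:275,230:370]
cv2.imwrite("pics/c4.png",cv2.resize(i,None,fx=2.6*1,fy=2.6,interpolation=cv2.INTER_CUBIC))
E
```

```text
(no output)
```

View pics/c4.png

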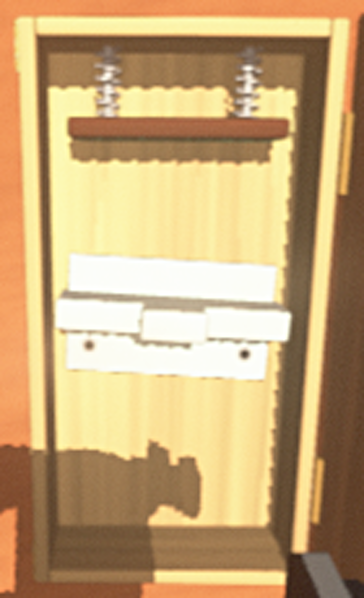

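```bash
python3 - <<'E'
from h import *
w=np.load("w4.npz")
a=np.radians(-10.5);R=np.array([[np.cos(a),-np.sin(a)],[np.sin(a),np.cos(a)]]);c=np.array([.5797,-.0228])
def f(n,uv,z): print(n,((ray(w,np.array(uv)/2.6+[230,45],z)[:,:2]-c)@R*1000).round(1).tolist())
f("box rim corners FL FR NR NL (z70)",[[18,20],[345,18],[308,583],[33,583]],.07)
f("board back top edge z48",[[58,328],[288,340]],.048)
f("board front top edge z48",[[60,292],[290,312]],.048)
f("foot back edge z14",[[67,371],[265,380]],.014)
f("foot front z14",[[72,255],[275,265]],.014)
f("plate front top z50",[[70,135],[287,135]],.050)
print("tcp box",(w["p"][:2]-c)@R*1000)
E
```

```text
box rim corners FL FR NR NL (z70) [[-71.7, 140.4], [75.4, 141.4], [78.7, -143.3], [-74.6, -143.7]]
board back top edge z48 [[-59.1, -4.1], [63.4, -10.3]]
board front top edge z48 [[-57.5, 15.0], [63.5, 4.7]]
foot back edge z14 [[-57.5, -36.1], [58.2, -41.2]]
foot front z14 [[-53.2, 30.5], [60.3, 25.2]]
plate front top z50 [[-50.6, 92.4], [56.1, 92.5]]
tcp box [-22.34755907  -0.17650602]
```

Request:
arm_command --rows "0.5 -25 8 0 0 0 0; 0.5 -25 8 10 0 0 0; 0.5 -24 7 18 0 0 0; 0.5 0 0 30 0 0 0; 0.5 0 0 30 0 0 0"

```text
time_s: 9.53
position: [0.5728, -0.0995, 0.2279]
tool_rot: [[0.184, 0.983, 0.001], [0.983, -0.184, -0.0], [0.0, 0.001, -1.0]]
ft_force: [0.4, -0.2, -0.4]
grip_width: 0.0426
```

Request:
arm_command --rows "0.5 0 0 35 0 0 0; 0.5 0 0 35 0 0 0; 0.5 0 0 35 0 0 0; 0.5 0 0 25 0 0 0; 0.5 0 0 0 0 0 0"

```text
time_s: 9.95
position: [0.5699, -0.097, 0.0938]
tool_rot: [[0.182, 0.983, -0.01], [0.983, -0.182, 0.004], [0.002, -0.01, -1.0]]
ft_force: [-0.0, -0.0, -0.5]
grip_width: 0.043
```

```bash
python3 - <<'E'
from h import *
import cv2
m=eyes.camera_model("wrist");o=readout.observe();i=eyes.get_image("wrist")
cv2.imwrite("pics/w5.png",i[:,:,::-1])
a=np.radians(-10.5);R=np.array([[np.cos(a),-np.sin(a)],[np.sin(a),np.cos(a)]]);c=np.array([.5797,-.0228])
print(o["position"],(o["position"][:2]-c)@R*1000,o["ft_force"],o["grip_width"])
for d in (-20,-10,0,10,17):print(d,[proj(m,o["position"]+o["tool_rot"]@np.array([x,y,d/1000])).round().tolist() for x in(-.011,.011) for y in(-.03,)])
E
```

```text
[ 0.5699021  -0.09702571  0.09381127] [  3.89273276 -74.76832126] [-0.03844328 -0.00436678 -0.51189943] 0.04303133759412508
-20 [[[218.0, 297.0]], [[215.0, 257.0]]]
-10 [[[221.0, 286.0]], [[219.0, 248.0]]]
0 [[[224.0, 277.0]], [[222.0, 240.0]]]
10 [[[227.0, 268.0]], [[225.0, 233.0]]]
17 [[[229.0, 262.0]], [[227.0, 229.0]]]
```

View pics/w5.png

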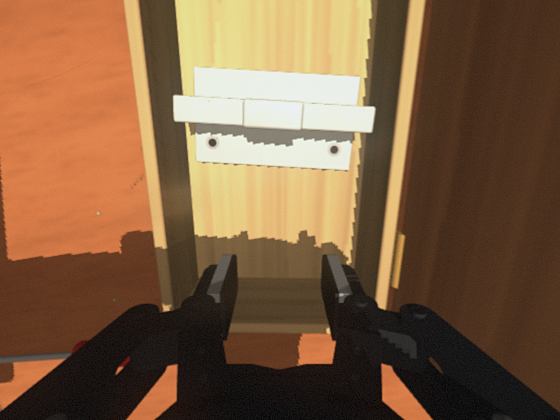

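Request:
arm_command --rows "0.5 0 -3 14 0 0 0; 0.5 0 0 15 0 0 0; 0.5 0 0 15 0 0 0; 0.5 0 0 10 0 0 0; 0.5 0 0 0 0 0 0"

```text
time_s: 10.42
position: [0.569, -0.0972, 0.0453]
tool_rot: [[0.182, 0.983, -0.001], [0.983, -0.182, 0.0], [0.0, -0.001, -1.0]]
ft_force: [0.3, 0.5, -0.7]
grip_width: 0.0425
```

Request:
arm_command --rows "0.5 0 0 3 0 0 0; 0.5 0 0 3 0 0 0; 0.5 0 0 3 0 0 0; 0.5 0 0 2 0 0 0; 0.5 0 0 0 0 0 0"

```text
time_s: 10.83
position: [0.5687, -0.0971, 0.0348]
tool_rot: [[0.182, 0.983, -0.0], [0.983, -0.182, 0.0], [0.0, -0.0, -1.0]]
ft_force: [-0.7, 0.1, 0.2]
grip_width: 0.0426
```

Request:
arm_command --rows "0.5 0 0 2 0 0 0; 0.5 0 0 2 0 0 0; 0.5 0 0 2 0 0 0; 0.5 0 0 2 0 0 0; 0.5 0 0 0 0 0 0"

```text
time_s: 11.25
position: [0.5686, -0.097, 0.0264]
tool_rot: [[0.182, 0.983, -0.001], [0.983, -0.182, 0.0], [0.0, -0.001, -1.0]]
ft_force: [0.8, 0.2, -0.5]
grip_width: 0.0423
```

Request:
arm_command --rows "0.5 0 0 1 0 0 0; 0.5 0 0 1 0 0 0; 0.5 0 0 1 0 0 0; 0.5 0 0 1 0 0 0; 0.5 0 0 0 0 0 0"

```text
time_s: 11.67
position: [0.5687, -0.0971, 0.0226]
tool_rot: [[0.182, 0.983, -0.0], [0.983, -0.182, 0.0], [0.0, -0.0, -1.0]]
ft_force: [-0.1, 0.2, -1.0]
grip_width: 0.0426
```

Request:
arm_command --rows "0.5 0 0 1 0 0 0; 0.5 0 0 1 0 0 0; 0.5 0 0 1 0 0 0; 0.5 0 0 1 0 0 0; 0.5 0 0 0 0 0 0"

```text
time_s: 12.08
position: [0.5686, -0.0971, 0.0186]
tool_rot: [[0.182, 0.983, -0.0], [0.983, -0.182, 0.0], [0.0, -0.0, -1.0]]
ft_force: [0.4, -0.1, 0.5]
grip_width: 0.0429
```

```bash
python3 - <<'E'
from h import *
import cv2
m=eyes.camera_model("wrist");o=readout.observe();i=eyes.get_image("wrist")[20:370,110:450];b=eyes.get_image("scene")[120:300,170:370]
print(o["position"],o["ft_force"])
cv2.imwrite("pics/v6.png",np.hstack([cv2.resize(i,(370,381)),cv2.resize(b,(423,381),interpolation=cv2.INTER_CUBIC)])[:,:,::-1])
E
```

```text
[ 0.56861255 -0.09710116  0.0185952 ] [ 0.44699132 -0.14950277  0.46646045]
```

View pics/v6.png

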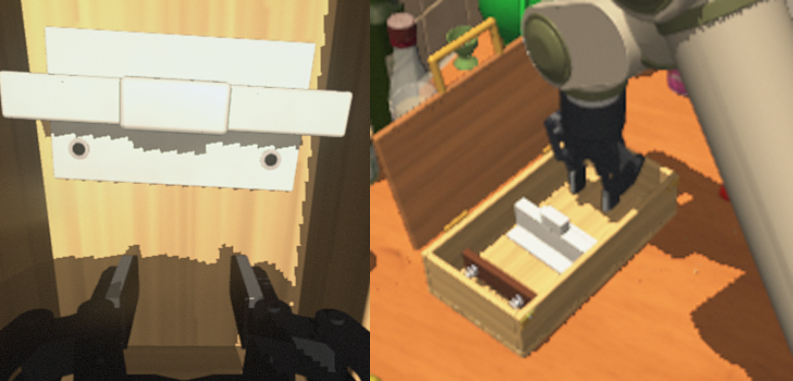

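```bash
python3 - <<'E'
from h import *
s=eyes.camera_model("scene");o=readout.observe()
for y,n in((-.028,"near 282.5,218.3"),(.028,"far 267.9,210.7")):
    for z in (.008,.014,.02,.026,.032,.04):
        P=o["position"]+o["tool_rot"]@np.array([0,y,0]);P[2]=z; print(n,z,proj(s,P).round(1))
E
```

```text
near 282.5,218.3 0.008 [[284.2 224.2]]
near 282.5,218.3 0.014 [[284.2 222.6]]
near 282.5,218.3 0.02 [[284.3 221. ]]
near 282.5,218.3 0.026 [[284.3 219.4]]
near 282.5,218.3 0.032 [[284.3 217.8]]
near 282.5,218.3 0.04 [[284.3 215.6]]
far 267.9,210.7 0.008 [[267.9 214.7]]
far 267.9,210.7 0.014 [[267.8 213.2]]
far 267.9,210.7 0.02 [[267.8 211.6]]
far 267.9,210.7 0.026 [[267.8 210. ]]
far 267.9,210.7 0.032 [[267.7 208.4]]
far 267.9,210.7 0.04 [[267.7 206.2]]
```

Request:
arm_command --rows "0.5 10 0 1 0 0 0; 0.5 12 0 1 0 0 0; 0.5 10 0 0 0 0 0; 0.5 8 0 0 0 0 0; 0.5 5 0 0 0 0 0"

```text
time_s: 12.6
position: [0.5771, -0.0512, 0.0168]
tool_rot: [[0.18, 0.984, -0.0], [0.984, -0.18, 0.0], [0.0, -0.0, -1.0]]
ft_force: [0.3, 0.6, 0.3]
grip_width: 0.0427
```

Request:
arm_command --rows "0.5 4 0 0 0 0 0; 0.5 4 0 0 0 0 0; 0.5 4 0 0 0 0 0; 0.5 4 0 0 0 0 0; 0.5 4 0 0 0 0 0"

```text
time_s: 13.02
position: [0.5806, -0.0332, 0.0169]
tool_rot: [[0.182, 0.983, 0.0], [0.983, -0.182, -0.0], [-0.0, 0.0, -1.0]]
ft_force: [0.1, -1.4, 0.1]
grip_width: 0.0429
```

Request:
arm_command --rows "0.5 4 0 0 0 0 0; 0.5 4 0 0 0 0 0; 0.5 4 0 0 0 0 0; 0.5 4 0 0 0 0 0; 0.5 4 0 0 0 0 0"

```text
time_s: 13.43
position: [0.5843, -0.0132, 0.0169]
tool_rot: [[0.182, 0.983, 0.0], [0.983, -0.182, -0.0], [-0.0, 0.0, -1.0]]
ft_force: [0.5, -1.2, 0.8]
grip_width: 0.0427
```

Request:
arm_command --rows "0.5 4 0 0 0 0 0; 0.5 4 0 0 0 0 0; 0.5 4 0 0 0 0 0; 0.5 4 0 0 0 0 0; 0.5 4 0 0 0 0 0"

```text
time_s: 13.85
position: [0.5879, 0.0065, 0.0169]
tool_rot: [[0.182, 0.983, 0.0], [0.983, -0.182, -0.0], [-0.0, 0.0, -1.0]]
ft_force: [0.3, -1.8, 1.2]
grip_width: 0.0427
```

```bash
python3 - <<'E'
from h import *
import cv2
m=eyes.camera_model("wrist");o=readout.observe();i=eyes.get_image("wrist")[20:370,110:450];b=eyes.get_image("scene")[120:300,170:370]
a=np.radians(-10.5);R=np.array([[np.cos(a),-np.sin(a)],[np.sin(a),np.cos(a)]]);c=np.array([.5797,-.0228])
print(o["position"],o["ft_force"],(o["position"][:2]-c)@R*1000)
cv2.imwrite("pics/v7.png",np.hstack([cv2.resize(i,(370,381)),cv2.resize(b,(423,381),interpolation=cv2.INTER_CUBIC)])[:,:,::-1])
E
```

```text
[0.58789763 0.00651666 0.01685012] [ 0.27343532 -1.84551552  1.17193659] [ 2.71782282 30.31965284]
```

View pics/v7.png

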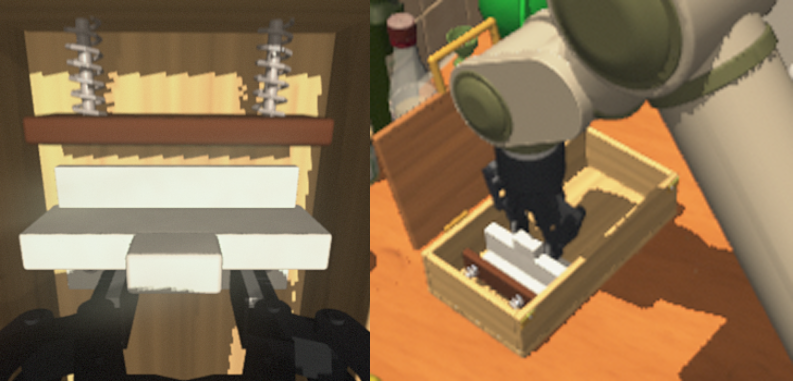

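Request:
arm_command --rows "0.5 4 0 0 0 0 0; 0.5 4 0 0 0 0 0; 0.5 4 0 0 0 0 0; 0.5 4 0 0 0 0 0; 0.5 4 0 0 0 0 0"

```text
time_s: 14.37
position: [0.5914, 0.0263, 0.0167]
tool_rot: [[0.182, 0.983, -0.0], [0.983, -0.182, 0.0], [0.0, -0.0, -1.0]]
ft_force: [-0.2, -1.2, -0.3]
grip_width: 0.0427
```

Request:
arm_command --rows "0.5 2 0 0 0 0 0; 0.5 2 0 0 0 0 0; 0.5 2 0 0 0 0 0; 0.5 2 0 0 0 0 0; 0.5 2 0 0 0 0 0"

```text
time_s: 14.78
position: [0.5933, 0.0357, 0.0168]
tool_rot: [[0.182, 0.983, -0.0], [0.983, -0.182, -0.0], [-0.0, -0.0, -1.0]]
ft_force: [0.1, -1.2, 0.1]
grip_width: 0.0431
```

Request:
arm_command --rows "0.5 1 0 0 0 0 0; 0.5 1 0 0 0 0 0; 0.5 1 0 0 0 0 0; 0.5 1 0 0 0 0 0; 0.5 1 0 0 0 0 0"

```text
time_s: 15.2
position: [0.5941, 0.0403, 0.0168]
tool_rot: [[0.182, 0.983, -0.0], [0.983, -0.182, -0.0], [-0.001, -0.0, -1.0]]
ft_force: [-2.2, -3.7, -0.6]
grip_width: 0.0429
```

Request:
arm_command --rows "0.5 1 0 0 0 0 0; 0.5 1 0 0 0 0 0; 0.5 1 0 0 0 0 0; 0.5 1 0 0 0 0 0; 0.5 1 0 0 0 0 0"

```text
time_s: 15.62
position: [0.5949, 0.045, 0.0168]
tool_rot: [[0.182, 0.983, -0.0], [0.983, -0.182, -0.001], [-0.001, -0.0, -1.0]]
ft_force: [-1.8, -6.5, 0.6]
grip_width: 0.043
```

Request:
arm_command --rows "0.5 1 0 0 0 0 0; 0.5 1 0 0 0 0 0; 0.5 1 0 0 0 0 0; 0.5 1 0 0 0 0 0; 0.5 0 0 0 0 0 0"

```text
time_s: 16.03
position: [0.5957, 0.0485, 0.0168]
tool_rot: [[0.182, 0.983, -0.001], [0.983, -0.182, -0.001], [-0.002, -0.0, -1.0]]
ft_force: [-2.5, -7.9, 0.1]
grip_width: 0.0426
```

Request:
arm_command --rows "0.5 0 0 0 0 0 0; 0.5 0 0 0 0 0 0; 0.5 0 0 0 0 0 0; 0.5 0 0 0 0 0 0; 0.5 0 0 0 0 0 0"

```text
time_s: 16.45
position: [0.5956, 0.0485, 0.0169]
tool_rot: [[0.182, 0.983, -0.001], [0.983, -0.182, -0.001], [-0.001, -0.0, -1.0]]
ft_force: [-2.8, -7.3, 0.9]
grip_width: 0.0426
```

```bash
python3 - <<'E'
from h import *
import cv2
f=[]
for k in range(6):
    i=eyes.get_image("wrist");o=readout.observe();f.append(o["tool_rot"].T@o["ft_force"])
b=eyes.get_image("scene")[120:300,170:370];i=i[20:370,110:450]
c=np.array([.5797,-.0228]);a=np.radians(79.5)
print("tool force",np.round(f,1).tolist(),np.mean(f,0),o["position"],(o["position"][:2]-c)@[np.cos(a),np.sin(a)]*1000)
cv2.imwrite("pics/v8.png",np.hstack([cv2.resize(i,(370,381)),cv2.resize(b,(423,381),interpolation=cv2.INTER_CUBIC)])[:,:,::-1])
E
```

```text
tool force [[-8.3, -1.0, -0.0], [-7.7, -0.8, 0.0], [-7.8, -0.7, -0.2], [-7.9, -0.5, -0.7], [-8.7, -0.1, -0.2], [-6.7, -0.9, -0.6]] [-7.84826715 -0.69489126 -0.28479514] [0.59564211 0.0485491  0.01683479] 73.05957052841472
```

View pics/v8.png

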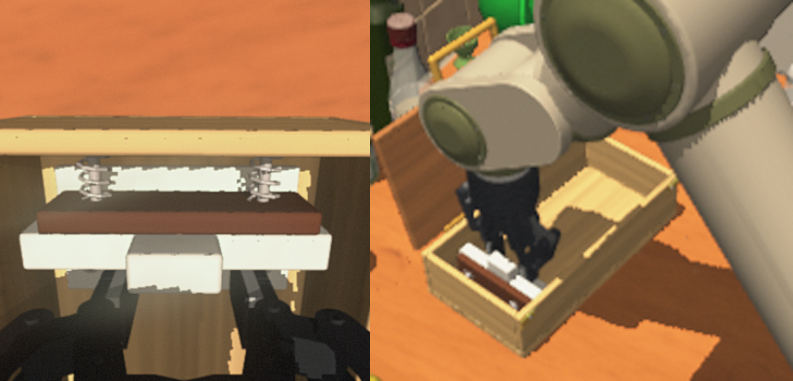

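```bash
python3 -c "
from rig import env
print(env.close_job())"
```

```text
the job is handed in; nothing more can be done
None
```

The lid is open and resting on its stop, and the divider is pressed square against the sprung plate. I handed the job in at about 17 s with the arm still holding it there. The hand-in reports no verdict.

- **Lid:** I gripped the handle bar, swung the lid past upright and let go. The later pictures show it standing open with nothing touching it. The first grasp closed above the bar without moving the lid. Gripping 24 mm lower worked.
- **Divider:** I slid it with both half-open fingers low on the board's back. It started about 3° askew and came square on the way. The last picture shows it flush with the plate and flat on the floor.
- **Push:** Averaged over six readings, the wrist force along the push was 7.8 N (6.7 to 8.7 N) with the arm still. Sliding friction was about 1.2 N, so the plate itself gets roughly 7 to 8 N. The plate has sunk about 8 to 10 mm, judged from how far the tool moved after contact. No push reading passed 9 N.
- **Worktop:** I never reached near the other things and the arm moved above them. I did not measure their positions again at the end.
- **Disagreements:**
    - The pictures put the fingertips about 7 mm behind the TCP at half closure, whereas the data implied they would be ahead of it. I set heights from the pictures instead.
    - The wrist force rose to about 20 N partway through the lid swing, from a small error in the arc. I corrected it and the force fell to about 6 N.

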